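# Switch on the green shelf lamp from under the shelf edge

## Robot

A 6-joint arm with a two-finger parallel gripper is mounted at the origin on the work surface. World frame = base frame: x ahead of the robot, y to its left, z up, the work surface at z = 0. Lengths are in mm, angles in rad, forces in N, time in s.
With the tool pointing down it reaches from about 275 to 1000 mm from the base axis. Payload 8.4 kg.
Tool frame: the origin (TCP) lies on the centre line of the jaws, within the pads' length; the fingertips stand 17 mm ahead of it and the grasp point (between the pads) lies 2 mm behind it; z points along the fingers, y is the line along which they close (so a half turn about z gives the same grasp; the last joint's range is limited). The gripper opens to 85 mm and grips with 20 to 120 N. Pads are 22 mm wide; open, the fingers measure 114 mm over their backs; the gripper's body (76 mm by 85 mm) begins 54 mm behind the grasp point. The pads swing forward as they close: fully open they stand 13 mm farther back than shut.
Start: joints at [-1.191, 0.353, 1.633, -0, 1.155, -0.002], TCP at [232.868, -580, 248.281] pointing down, gripper open.
Joint ranges: [-2.63, 2.63], [-0.92, 2.1], [0.06, 2.66], [-1.3, 4.44], [0, 2.69], [-3.02, 3.02]. Speed limits (rad/s): [2.22, 2.22, 2.79, 3.14, 3.14, 3.14].

## Interface

Orientations are given as [roll, pitch, yaw] about the fixed x, y, z axes, in that order (R = Rz(yaw) Ry(pitch) Rx(roll)).
In Python, from rig import r, eyes gives the robot as it stands. The module is installed in compiled form; this text tells all that it offers.
- The arm moves only by the shell command python3 -m inch 'ROWS' [FORCE]. ROWS is JSON, a list of rows, each a list of 7 numbers: the shift along the tool's x, y, z in m, then the turn, a rotation vector about the tool's x, y, z in degrees, then the closure, from -1 (fully open) to 1 (shut). In form: [[x, y, z, rx, ry, rz, gripper], ...]. A call has 1 to 8 rows; each row shifts and turns the commanded pose from where the row before left it, along the tool's axes as they then stand; what a row does not reach is not made up. A row lasts 1/10 s, in which the tool goes at most 50 mm and 8.59 degrees, less where a joint would pass 70% of its speed; a pose out of reach is approached as far as the arm can. A call with a gripper value outside its range is refused whole. The fingers move at their own pace and stop on an object; FORCE is the grip in N (left out, the last holds). Time passes only in rows, so rows that do not move let the fingers close. It gives the time, the measured TCP pose, the force, the opening and the grip force at its end, in the units of the state.
- r.sense(): the state, without advancing time (a new reading comes with each control period).
- eyes.grab_frame(name): name is "side" or "top"; returns a dict with "img" (480x640x3 uint8, blue, green, red), "fx", "fy", "cx", "cy" (pixels), "R" (3x3) and "t" (3): a world point X has camera coordinates R X + t. Camera axes: x right, y down, z forward; pixel columns grow to the right and rows downward; lengths in mm; the calibration is good to about 2 mm. A picture is of the moment at which its call begins. There is no depth.
- r.sign_off(): hands the job in; it is judged then, once.
The state is a dict: "clock": time; "qpos": joint angles; "qvel": joint speeds; "joint_efforts": joint torques, N m; "eef_pos": TCP position; "tcp_rot": TCP orientation; "contact_force": force on the tool from outside, world axes, zero at the start; "wrist_torque": the same for the moment, N m; "opening": opening from 0.0 (shut) to 1.0 (fully open); "grasp_force": force on a finger pad.
Only numpy, scipy, OpenCV 4.12 (cv2) and the standard library are available. Lean on these libraries where they do the work, as an engineer would, in place of code of your own. Each camera call takes 0.05 s, during which the arm holds its last target. There are 200 camera calls.

## Task

Switch on the green clip-on shelf lamp: reach in under the shelf's front edge below the green clip and push its hidden switch bar straight up until it is fully in; it stays up by itself. Leave the orange lamp switched off and the red spray can standing where it is.

Things in the scene. Friction and masses are not known exactly. Their poses are not given: they have to be found in the camera images.
- green_bar (a point): Centre of the green switch bar: round, 16 mm thick, 50 mm long, the lowest thing under a white shelf board (underside 202 mm above the worktop, 18 mm thick). Off: 34 mm below the board, 18 mm inwards of its front edge; 30 mm free behind it. x: inwards from the edge, away from the robot; y: along bar and edge; z: up. Fingers sloping 45 degrees down and forward lift it with their upper side.
- green_switch (a joint): How far the green bar is pushed up, in m: 0 hanging down (off), 0.010 against its stop (on). Starts at 0 to 0.002, moves straight up against about 4 N, stays where left. A green clip 60 mm wide wraps the shelf's edge directly above the bar: it stands 4 mm out from the edge, its top is 224 mm above the worktop and reaches 55 mm back. Shelf and lamps are fixed; legs 75 mm or more to the side.
- orange_switch (a joint): The same for the orange lamp, built alike with an orange clip and bar, on the same shelf edge 240 to 360 mm to the left or right of the green one (changes from start to start). The shelf is 580 mm wide, 200 mm deep, its top clear for 80 mm behind the front edge.
- can: Loose red spray can with a paper band and white cap, 52 mm across, 155 mm tall, 0.2 to 0.4 kg, standing on the worktop 40 to 70 mm in front of the shelf edge (its axis), about midway between the lamps, at least 100 mm along the edge from each bar's centre. Origin at the centre of its underside, z up.
Not all that is in view belongs to the job. Several things have the shape of the can; the one meant has the colours described above.

How it is judged (in metres and radians):
At the end, for the whole second after the job is handed in: The green lamp's bar is pushed up at least 7.5 mm of its 10 mm and stays there, the orange lamp's bar is less than 4 mm up, and the red can stands upright (within 10 degrees), at rest, within 30 mm of where it started (value of joint green_switch above 0.0075 m and value of joint orange_switch below 0.004 m and distance of can from where it was at the start of the episode below 0.03 m and angle between can's own z axis and vertical below 0.17 rad and linear speed of can below 0.02 m/s); the robot touches nothing.
It fails at once if the orange lamp's switch is pushed up (value of joint orange_switch above 0.005 m).
It fails at once if the red can is knocked over (angle between can's own z axis and vertical above 0.5 rad).
It also fails if it takes over 35 s, if anything falls off the work surface, if the arm or the gripper's body presses on something with over 40 N, if the wrist force passes 120 N, or if a joint passes its speed limit or range.

## Working session

There is one attempt and no reset: what is moved stays moved. The work goes in short steps, Python scripts to look and compute and a shell command to move; the robot and the scene stay as the last step left them, time stands still between calls to the robot, and variables do not carry over. Pictures are saved under pics/ and viewed, at most 10 in all, crops included, and the job is handed in when it is done.

```bash
mkdir -p pics; python3 - <<'E'
from rig import r,eyes
import cv2
s=r.sense();print(s)
for n in("side","top"):
    f=eyes.grab_frame(n);cv2.imwrite(f"pics/{n}0.png",f["img"]);print(n,f["fx"],f["cx"],f["cy"],f["R"],f["t"])
E
```

```text
{'clock': 0.0, 'qpos': array([-1.19139459e+00,  3.53661999e-01,  1.63412743e+00,  6.52692740e-06,
        1.15521363e+00, -2.39230716e-03]), 'qvel': array([-0.00085204, -0.00177589,  0.0002568 , -0.00055487,  0.00015199,
        0.00053861]), 'joint_efforts': array([ 2.84367285e-03, -6.05241609e+01, -3.42066085e+01,  6.60035244e-05,
        9.40124562e-03, -5.42502789e-06]), 'eef_pos': array([ 232.70442048, -579.57455096,  247.55588773]), 'tcp_rot': array([-3.14018227e+00, -9.34174038e-06,  3.81791396e-01]), 'contact_force': array([-0.61013415,  0.07631702,  1.0559463 ]), 'wrist_torque': array([-0.05269521,  0.05298931,  0.06796578]), 'grasp_force': 0.0, 'opening': 1.00182951724034}
side 458.35529265124006 315.82229594226254 239.06813503915967 [[-0.84503    -0.53468881  0.0056718 ]
 [-0.27609095  0.42720528 -0.86097006]
 [ 0.45792804 -0.72911146 -0.50862402]] [493.14914532 269.63577716 469.51893791]
top 547.4410562015404 323.2777060273191 231.53588037744467 [[-0.01959588 -0.9997741   0.00823144]
 [-0.99231701  0.01844246 -0.12233896]
 [ 0.12215952 -0.01056554 -0.99245424]] [ -5.08221774 561.85282398 828.27707901]
```

View pics/side0.png

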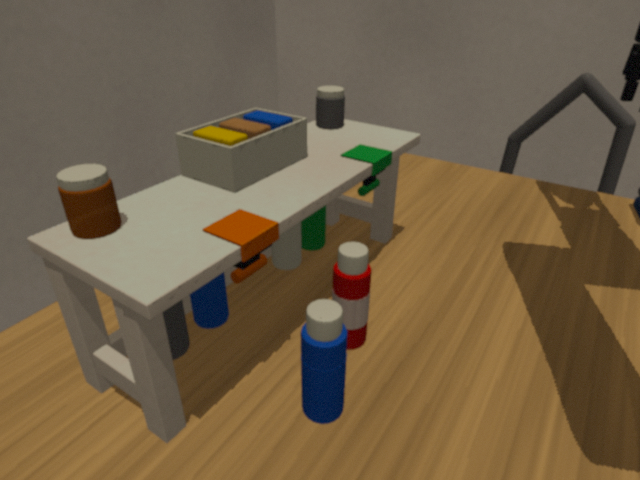

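View pics/top0.png

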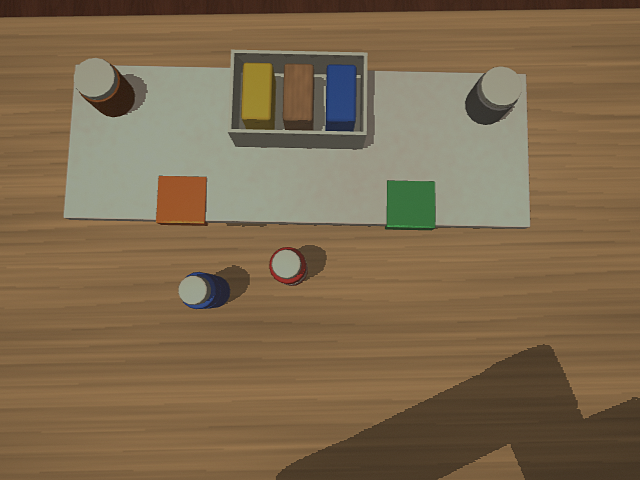

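Side view: green clip at (367,157) with its bar at (370,186), and orange clip at (240,230) with its bar at (250,267). Can-shaped things in the side view: blue (323,360), red with paper band and white cap (352,295), and green, white, blue and grey ones under the shelf. The red one fits the description. It is at (287,265) in the top view, and the green clip there is at (411,205). I'll measure and enlarge.

```bash
cat > h.py <<'E'
import numpy as np,cv2
from rig import r,eyes
def ray(f,p):
    d=f["R"].T@np.array([(p[0]-f["cx"])/f["fx"],(p[1]-f["cy"])/f["fy"],1.]);return -f["R"].T@f["t"],d
def plane(f,p,ax,v):
    o,d=ray(f,p);return o+d*(v-o[ax])/d[ax]
def tri(fa,pa,fb,pb):
    (o,d),(q,e)=ray(fa,pa),ray(fb,pb)
    s=np.linalg.lstsq(np.c_[d,-e],q-o,rcond=None)[0];a,b=o+d*s[0],q+e*s[1];return (a+b)/2,np.linalg.norm(a-b)
def mask(f,lo,hi):return cv2.inRange(cv2.cvtColor(f["img"],cv2.COLOR_BGR2HSV),lo,hi)
def blobs(m,n=40):
    k,l,st,c=cv2.connectedComponentsWithStats(m);return [(st[i],c[i],(l==i).astype(np.uint8)) for i in range(1,k) if st[i][4]>n]
E
python3 - <<'E'
from h import *
np.set_printoptions(precision=1,suppress=True)
S,T=eyes.grab_frame("side"),eyes.grab_frame("top")
for nm,lo,hi in(("green",(50,100,50),(80,255,255)),("orange",(8,190,120),(14,255,255)),("red",(170,150,60),(180,255,255))):
  for f,n in((S,"S"),(T,"T")):
    for st,c,m in blobs(mask(f,lo,hi),25): 
        q=cv2.approxPolyDP(cv2.findContours(m,0,2)[0][0],3,True)[:,0]
        print(nm,n,st,c,q.tolist())
a=cv2.resize(S["img"][130:360,290:410],None,fx=2.5,fy=2.5,interpolation=2)
b=cv2.resize(S["img"][140:200,330:400],None,fx=6,fy=6,interpolation=2)
o=np.zeros((580,730,3),np.uint8);o[:a.shape[0],:300]=a;o[:360,305:725]=b
cv2.imwrite("pics/crop.png",o)
# shelf front edge in top
for p in((66,218),(529,227)):print(plane(T,p,2,220))
E
```

```text
green S [342 145  50  30 740] [370.8 156.4] [[342, 154], [371, 162], [372, 174], [391, 159], [390, 151], [363, 145]]
green S [359 179  21  15 114] [369.4 186.6] [[378, 180], [359, 192], [375, 187]]
green S [301 207  25  43 618] [314.  229.7] [[325, 207], [302, 221], [302, 240], [308, 241], [302, 242], [304, 248], [315, 249], [323, 244]]
green T [ 385  181   50   48 2230] [410.3 204.2] [[387, 181], [385, 228], [434, 227], [434, 182]]
orange S [ 204  210   69   35 1225] [238.6 226.8] [[272, 221], [239, 210], [204, 230], [243, 244], [253, 234], [259, 234], [259, 230], [266, 230], [264, 227]]
orange T [157 176  49  45 140] [169.2 187.6] [[157, 220], [161, 177], [205, 177], [159, 176]]
[561.5 303.2 220. ]
[ 539.7 -269.   220. ]
```

View pics/crop.png

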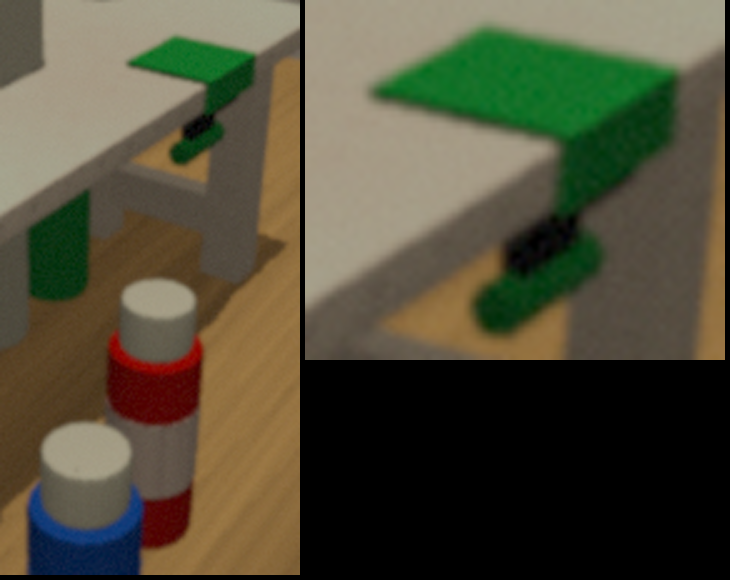

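The crop shows the red can with its paper band and white cap, and the green clip with its bar below it. The bar ends in the side view are about (361,192) and (379,182).

```bash
python3 - <<'E'
from h import *
np.set_printoptions(precision=1,suppress=True)
S,T=eyes.grab_frame("side"),eyes.grab_frame("top")
for n,a,b in(("FL",(371,162.5),(386,228.5)),("FR",(391,152),(434.5,228.5)),("BL",(342,154),(387,181)),("BR",(363,145),(434.5,181.5)),("can cap top",(352.5,249.5),(286,264))):
    print(n,*tri(S,a,T,b),plane(T,b,2,224))
e0,e1=plane(T,(66,218),2,220),plane(T,(529,227),2,220)
u=(e0-e1)/np.linalg.norm(e0-e1);n=np.array([u[1],-u[0],0]);print("along",u,"inward",n,"len",np.linalg.norm(e0-e1),"yaw",np.degrees(np.arctan2(n[1],n[0])))
# bar: side ray onto vertical plane 18 mm inside edge
for p in((361.5,191.5),(370,186.8),(378,182)):
    o,d=ray(S,p);t=((e0+18*n-o)@n)/(d@n);q=o+t*d;print("bar",q,"z168:",plane(S,p,2,168))
for p in ((286,264),):print("can z155",plane(T,p,2,155))
print("can base",plane(S,(352,340),2,0))
E
```

```text
FL [543.2 -89.9 224. ] 5.57608247566214 [540.7 -91.  224. ]
FR [ 540.7 -150.7  222.4] 1.9874225929319522 [ 539.6 -150.7  224. ]
BL [598.9 -94.5 225. ] 2.1151091091774665 [600.1 -94.2 224. ]
BR [ 596.  -154.7  222.7] 5.826272892596553 [ 598.4 -153.3  224. ]
can cap top [504.4  36.7 153.8] 1.0686103302805194 [499.4  32.4 224. ]
along [0. 1. 0.] inward [ 1. -0.  0.] len 572.5521258645723 yaw -2.181427952478846
bar [ 564.2 -100.9  168.5] z168: [ 564.6 -101.8  168. ]
bar [ 563.1 -128.7  166.3] z168: [ 561.5 -125.2  168. ]
bar [ 562.1 -156.3  164.9] z168: [ 559.1 -149.6  168. ]
can z155 [503.8  36.4 155. ]
can base [497.9  36.4   0. ]
```

Everything agrees with the text: clip top z is about 224 and the bar is about (563,-124,167). The edge is at x≈545 with yaw about -2.5°. The can is about (504,36), 160 mm from the bar. Next I yaw-align, close the fingers and travel to a point in front of the green clip.

```bash
python3 -m inch '[[0,0,0,0,0,8.1,1],[0,0,0,0,0,8.1,1],[0,0,0,0,0,8.2,1],[0.013,-0.033,0,0,0,0,1],[0.013,-0.033,0,0,0,0,1],[0.013,-0.033,0,0,0,0,1],[0.013,-0.033,0,0,0,0,1],[0.013,-0.033,0,0,0,0,1]]' 40
python3 -m inch '[[0.013,-0.034,0,0,0,0,1],[0.013,-0.034,0,0,0,0,1],[0.013,-0.034,0,0,0,0,1],[0.013,-0.034,0,0,0,0,1],[0.013,-0.034,0,0,0,0,1],[0.013,-0.034,0,0,0,0,1],[0.013,-0.034,0,0,0,0,1],[0.013,-0.034,0,0,0,0,1]]'
```

```text
clock: 1.1
eef_pos: [305.4, -416.7, 248.3]
tcp_rot: [3.142, -0.0, -0.044]
contact_force: [0.3, 0.5, 0.8]
opening: 0.0
grasp_force: 0.0
clock: 1.9
eef_pos: [421.3, -149.5, 248.5]
tcp_rot: [3.141, -0.0, -0.044]
contact_force: [1.2, 0.3, -0.6]
opening: -0.002
grasp_force: 0.0
```

```bash
python3 -m inch '[[0,0,0,0,7.5,0,1],[0,0,0,0,7.5,0,1],[0,0,0,0,7.5,0,1],[0,0,0,0,7.5,0,1],[0,0,0,0,7.5,0,1],[0,0,0,0,7.5,0,1],[0,0,0,0,0,0,1],[0,0,0,0,0,0,1]]'
```

```text
clock: 2.7
eef_pos: [422.8, -145.0, 247.6]
tcp_rot: [-3.12, -0.668, -0.043]
contact_force: [0.8, 0.1, 0.4]
opening: -0.002
grasp_force: 0.0
```

```bash
python3 -m inch '[[0,0,0,0,3.5,0,1],[0,0,0,0,3.2,0,1],[0,0,0,0,0,0,1]]'
cat > go.py <<'E'
from h import *;import sys
from scipy.spatial.transform import Rotation as Ro
s=r.sense();R=Ro.from_euler('xyz',s['tcp_rot']);G=Ro.from_euler('xyz',[np.pi,-np.pi/4,-0.044])
np.set_printoptions(precision=2,suppress=True)
print('q',s['qpos'],'pos',s['eef_pos'],'F',s['contact_force'])
print('tool shift',R.inv().apply(np.array(list(map(float,sys.argv[1:4])))-s['eef_pos']),'turn',(R.inv()*G).as_rotvec(degrees=True))
E
python3 go.py 436 -118 142
```

```text
clock: 3.0
eef_pos: [422.9, -144.2, 247.1]
tcp_rot: [-3.116, -0.785, -0.046]
contact_force: [-1.4, -0.3, -0.9]
opening: 0.002
grasp_force: 0.0
q [-0.64 -0.15  2.47  1.26  0.45 -0.11] pos [ 422.89 -144.18  247.11] F [-1.38 -0.26 -0.93]
tool shift [-65.87 -24.61  83.44] turn [-1.41  0.03 -0.07]
```

```bash
python3 -m inch '[[-0.008,-0.003,0.010,-0.2,0,0,1],[-0.008,-0.003,0.010,-0.2,0,0,1],[-0.008,-0.003,0.010,-0.2,0,0,1],[-0.008,-0.003,0.010,-0.2,0,0,1],[-0.008,-0.003,0.010,-0.2,0,0,1],[-0.008,-0.003,0.010,-0.2,0,0,1],[-0.009,-0.003,0.012,-0.2,0,0,1],[-0.009,-0.003,0.012,0,0,0,1]]'
python3 -m inch '[[0,0,0,0,0,0,1],[0,0,0,0,0,0,1]]'
python3 go.py 546 -122.5 142
```

```text
clock: 3.8
eef_pos: [438.9, -119.0, 142.0]
tcp_rot: [-3.137, -0.787, -0.045]
contact_force: [-0.3, -0.6, 1.1]
opening: -0.003
grasp_force: 0.0
clock: 4.0
eef_pos: [437.8, -119.2, 141.9]
tcp_rot: [-3.138, -0.786, -0.045]
contact_force: [0.5, -0.4, 0.4]
opening: -0.006
grasp_force: 0.0
q [-0.49  0.18  2.57  2.38  0.47 -1.19] pos [ 437.82 -119.19  141.9 ] F [ 0.53 -0.38  0.36]
tool shift [76.57 -1.28 76.48] turn [-0.17 -0.01 -0.04]
```

```bash
python3 -m inch '[[0.009,0,0.009,0,0,0,1],[0.010,0,0.010,0,0,0,1],[0.010,0,0.010,0,0,0,1],[0.010,0,0.010,0,0,0,1],[0.010,-0.001,0.010,0,0,0,1],[0.010,0,0.010,0,0,0,1],[0.009,0,0.009,0,0,0,1],[0,0,0,0,0,0,1]]'
python3 - <<'E'
from h import *
S=eyes.grab_frame("side");cv2.imwrite("pics/side2.png",cv2.resize(S["img"][120:240,310:470],None,fx=5,fy=5,interpolation=2))
E
python3 go.py 546 -122.5 150
```

```text
clock: 4.8
eef_pos: [534.9, -123.6, 142.2]
tcp_rot: [3.141, -0.787, -0.044]
contact_force: [0.6, 0.5, 0.1]
opening: -0.004
grasp_force: 0.0
q [-0.36  0.28  2.4   2.49  0.37 -1.18] pos [ 533.57 -123.37  141.72] F [-0.02 -0.26  0.06]
tool shift [14.61 -1.41  2.91] turn [ 0.03 -0.04  0.01]
```

View pics/side2.png

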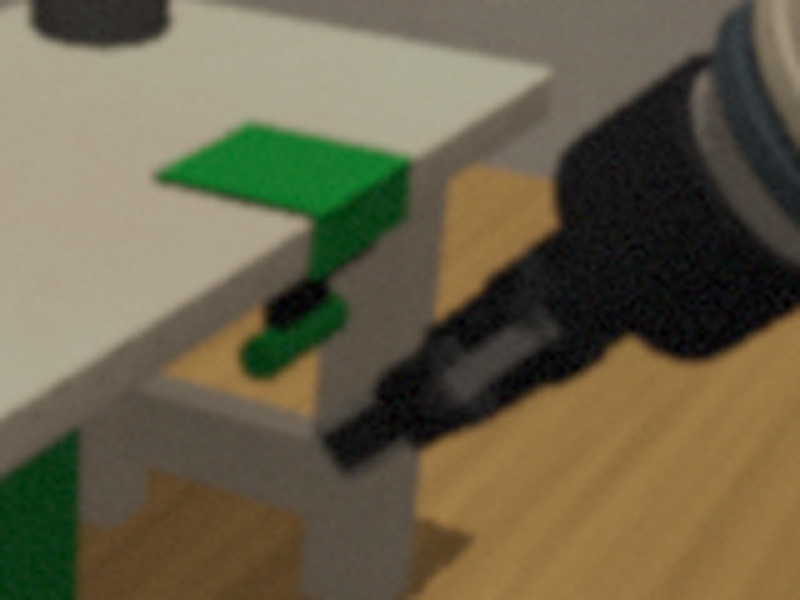

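The fingertips, at about (340,450) in the crop, are free and sit just in front of and below the bar at (295,340), with the clip above untouched. I go in the last 14 mm, then raise in small steps.

```bash
python3 -m inch '[[0.005,-0.0005,0.005,0,0,0,1],[0.005,0,0.005,0,0,0,1],[0,0,0,0,0,0,1],[0.003,0,-0.003,0,0,0,1],[0.003,0,-0.003,0,0,0,1],[0,0,0,0,0,0,1]]'
python3 -m inch '[[0.0014,0,-0.0014,0,0,0,1],[0.0014,0,-0.0014,0,0,0,1],[0,0,0,0,0,0,1]]'
```

```text
clock: 5.45
eef_pos: [547.1, -123.7, 151.1]
tcp_rot: [3.14, -0.787, -0.044]
contact_force: [0.4, 0.0, 0.5]
opening: 0.005
grasp_force: 0.0
clock: 5.75
eef_pos: [547.1, -123.7, 154.6]
tcp_rot: [3.141, -0.787, -0.044]
contact_force: [0.1, 0.4, 0.1]
opening: -0.002
grasp_force: 0.0
```

```bash
for i in 1; do python3 -m inch '[[0.0014,0,-0.0014,0,0,0,1],[0.0014,0,-0.0014,0,0,0,1],[0,0,0,0,0,0,1]]'; done
python3 -m inch '[[0.0014,0,-0.0014,0,0,0,1],[0,0,0,0,0,0,1]]'
python3 -m inch '[[0.0014,0,-0.0014,0,0,0,1],[0,0,0,0,0,0,1]]'
python3 -m inch '[[0.0014,0,-0.0014,0,0,0,1],[0,0,0,0,0,0,1]]'
```

```text
clock: 6.05
eef_pos: [546.9, -123.6, 158.3]
tcp_rot: [3.141, -0.786, -0.044]
contact_force: [-1.5, 0.8, -0.7]
opening: 0.004
grasp_force: 0.3
clock: 6.25
eef_pos: [546.3, -123.6, 159.7]
tcp_rot: [3.141, -0.784, -0.045]
contact_force: [-1.6, -0.2, -3.8]
opening: -0.002
grasp_force: 1.7
clock: 6.45
eef_pos: [546.3, -123.6, 161.7]
tcp_rot: [3.141, -0.785, -0.045]
contact_force: [-3.1, 0.5, -2.4]
opening: 0.001
grasp_force: 2.5
clock: 6.65
eef_pos: [546.4, -123.6, 163.8]
tcp_rot: [3.141, -0.785, -0.045]
contact_force: [-5.4, -0.3, -4.0]
opening: 0.001
grasp_force: 3.0
```

Contact came at z≈158, as predicted, at about 4 N. I keep going to the stop.

```bash
python3 -m inch '[[0.0014,0,-0.0014,0,0,0,1],[0,0,0,0,0,0,1]]'
python3 -m inch '[[0.0014,0,-0.0014,0,0,0,1],[0,0,0,0,0,0,1]]'
python3 -m inch '[[0.0010,0,-0.0010,0,0,0,1],[0,0,0,0,0,0,1]]'
```

```text
clock: 6.85
eef_pos: [546.4, -123.5, 165.9]
tcp_rot: [3.141, -0.785, -0.045]
contact_force: [-6.1, -0.6, -3.5]
opening: -0.002
grasp_force: 3.4
clock: 7.05
eef_pos: [546.4, -123.6, 167.9]
tcp_rot: [3.141, -0.785, -0.045]
contact_force: [-6.4, 0.3, -4.0]
opening: 0.002
grasp_force: 3.4
clock: 7.25
eef_pos: [546.3, -123.5, 169.0]
tcp_rot: [3.141, -0.784, -0.044]
contact_force: [-5.3, -0.4, -6.7]
opening: -0.0
grasp_force: 4.2
```

```bash
python3 -m inch '[[0.0007,0,-0.0007,0,0,0,1],[0,0,0,0,0,0,1]]'
python3 -m inch '[[0.0007,0,-0.0007,0,0,0,1],[0,0,0,0,0,0,1]]'
```

```text
clock: 7.45
eef_pos: [546.0, -123.5, 169.4]
tcp_rot: [3.141, -0.783, -0.045]
contact_force: [-3.3, -0.4, -14.2]
opening: -0.0
grasp_force: 6.1
clock: 7.65
eef_pos: [545.5, -123.5, 170.0]
tcp_rot: [3.141, -0.782, -0.045]
contact_force: [-4.9, 0.7, -18.7]
opening: -0.001
grasp_force: 8.3
```

The force jumped to 19 N after about 11 mm of travel, so the bar is at its stop. I back down, withdraw and check.

```bash
python3 -m inch '[[-0.004,0,0.004,0,0,0,1],[-0.006,0,0.006,0,0,0,1],[-0.008,0,0.008,0,0,0,1],[0,0,0,0,0,0,1],[-0.007,0,-0.007,0,0,0,1],[-0.010,0,-0.010,0,0,0,1],[-0.010,0,-0.010,0,0,0,1],[-0.010,0,-0.010,0,0,0,1]]'
python3 -m inch '[[-0.010,0,-0.010,0,0,0,1],[-0.010,0,-0.010,0,0,0,1],[-0.010,0,-0.010,0,0,0,1],[0,0,0,0,0,0,1],[0,0,0,0,0,0,1]]'
python3 - <<'E'
from h import *
np.set_printoptions(precision=1,suppress=True)
S,T=eyes.grab_frame("side"),eyes.grab_frame("top")
a,b=[cv2.resize(f["img"],(400,300)) for f in(S,T)]
z=cv2.resize(S["img"][140:200,330:400],(350,300),interpolation=2)
z2=cv2.resize(S["img"][225:295,210:290],(343,300),interpolation=2)
o=np.zeros((600,800,3),np.uint8);o[:300,:400]=a;o[:300,400:]=b;o[300:,:350]=z;o[300:,400:743]=z2
cv2.imwrite("pics/end.png",o)
for st,c,m in blobs(mask(S,(50,100,50),(80,255,255)),25):print(st,c)
E
```

```text
clock: 8.45
eef_pos: [493.3, -121.1, 146.5]
tcp_rot: [3.141, -0.787, -0.044]
contact_force: [-0.5, -1.2, 0.1]
opening: -0.002
grasp_force: 0.0
clock: 8.95
eef_pos: [452.4, -119.7, 146.2]
tcp_rot: [3.141, -0.787, -0.045]
contact_force: [-0.7, -0.8, 1.2]
opening: -0.002
grasp_force: 0.0
[342 145  50  31 747] [370.8 156.6]
[359 174  21  15 120] [368.9 181.8]
[301 207  25  43 798] [313.7 230.2]
```

View pics/end.png

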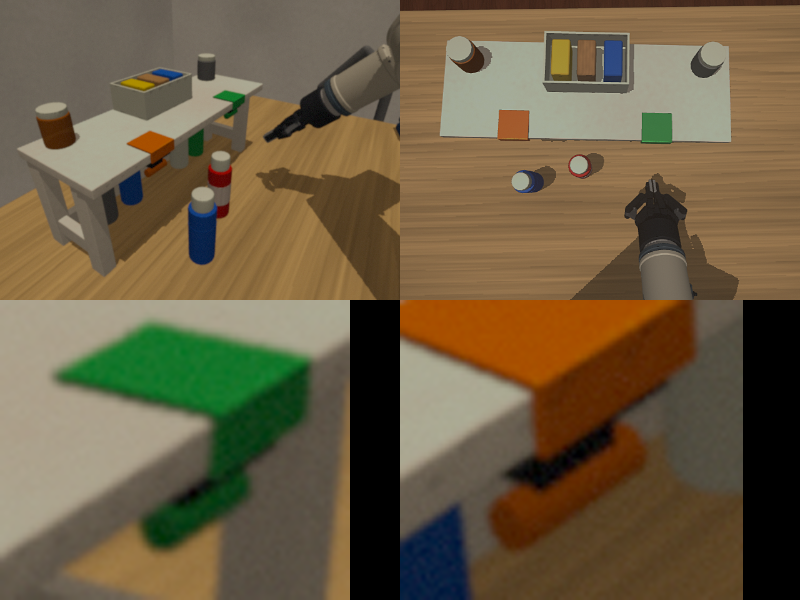

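The green bar moved from row 186.6 to 181.8, a rise of about 8.9 mm at 0.54 px/mm on top of its 0 to 2 mm start, so it is at its stop. The orange bar still hangs, the red can still stands at its place, and the arm is free.

```bash
python3 -c "
from rig import r
print(r.sign_off())"
```

```text
the job is handed in; nothing more can be done
None
```

The green lamp's bar is pushed fully up and stayed there, the orange lamp is still off, the red can is standing where it was, and the job is handed in; no verdict came back.

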